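Put the label rolls away in the roll-top bin

ROBOT

A 6-joint arm with a two-finger parallel gripper is mounted at the origin on the work surface. World frame = base frame: x ahead of the robot, y to its left, z up, the work surface at z = 0. Lengths are in m, angles in rad, forces in N, time in s.
With the tool pointing down it reaches from about 0.25 to 0.725 m from the base axis. Payload 4 kg.
Tool frame: the origin (TCP) lies on the front face of the gripper's body, between the roots of the fingers; the fingertips stand 73 mm ahead of it and the grasp point (between the pads) lies 54 mm ahead of it; z points along the fingers, y is the line along which they close (so a half turn about z gives the same grasp; the last joint's range is limited). The gripper opens to 85 mm and grips with 20 to 120 N. Pads are 22 mm wide; open, the fingers measure 114 mm over their backs; the gripper's body (76 mm by 85 mm) begins 54 mm behind the grasp point. The pads swing forward as they close: fully open they stand 13 mm farther back than shut.
Start: joints at [1.294, 0.241, 0.005, 1.335, 0, 1.571], TCP at [0.137, 0.481, 0.304] pointing down, gripper open.
Joint ranges: [-2.72, 2.72], [-1.05, 1.87], [-1.09, 1.28], [-1.99, 2.15], [-1.42, 1.44], [-3.14, 3.14]. Speed limits (rad/s): [2.79, 2.79, 3.14, 3.14, 3.14, 3.14].

INTERFACE

Orientations are given as a unit quaternion [x, y, z, w].
In Python, from workcell import bot gives the robot as it stands. The module is installed in compiled form; this text tells all that it offers.
- The arm moves only by the tool step_arm, never from a script. Its argument "rows" is a list of rows, each a list of 2 entries, a list of its own where there are three numbers: the shift along the tool's x, y, z in mm, then the turn about the tool's z in degrees. A call has 1 to 12 rows; each row is the pose to reach, as a shift and turn from the pose commanded when the call began, along the tool's axes at that moment; what a row does not reach only later rows make up. A row lasts 1/8 s, in which the tool goes at most 62.5 mm and 10.7 degrees, less where a joint would pass 70% of its speed; a pose out of reach is approached as far as the arm can. A call with a gripper value outside its range is refused whole. "claw" is the gripper's target within -1 to 1 (shut at 1, half-way at 0, fully open at -1), set as the call begins (left out, the last holds). The fingers move at their own pace and stop on an object; the grip force is fixed at half the most. Time passes only in rows, so rows that repeat a pose let the fingers close. It gives the time, the measured TCP pose, the force, the opening and the grip force at its end, in the units of the state.
- bot.get_obs(): the state, without advancing time (a new reading comes with each control period).
- bot.camera(name): name is "side" or "top" or "wrist"; returns (picture, depth): 384x512x3 uint8, red, green, blue; 384x512 float32, m along the optical axis (not along the pixel's ray), 0 where there is no reading.
- bot.camera_params(name): a dict with "fx", "fy", "cx", "cy" (pixels), "pose" (4x4, takes a point from camera to world coordinates). Camera axes: x right, y up, looking along -z (the intrinsics and any distortion apply to the point x, -y, -z); pixel columns grow to the right and rows downward; lengths in m; the calibration is good to about 2 mm. A picture is of the moment at which its call begins: read the wrist's pose just before it. camera_params takes no time and is no camera call; for the wrist camera it gives the pose at the moment of the call.
- bot.job_done(): hands the job in; it is judged then, once.
Trained networks look in the newest picture that a camera, given by its name, has taken for a name from the list of things; names that differ only in an ending like _2 or _b are one class to them, and where a whole thing is asked for, a point or a joint stands for the part that bears it (a point fixed in the world has none). Each returns a list of dicts, best first, with "score" (0 to 1); they miss things now and then, are a little off and sometimes report something else, mostly with a low value. They report only what shows in the picture. A call takes as long as a camera call.
- bot.trace(target, camera): "pixels" (384x512 bool, what is visible of it) and "uv" ([column, row] in pixels, amid what is visible of it).
The state is a dict: "clock": time; "joint_pos": joint angles; "joint_vel": joint speeds; "tau": joint torques, N m; "eef_pos": TCP position; "tool_rot": TCP orientation; "ft_force": force on the tool from outside, world axes, zero at the start; "ft_torque": the same for the moment, N m; "grip_width": finger opening in m; "grasp_force": force on a finger pad.
Only numpy, scipy, OpenCV 4.12 (cv2) and the standard library are available. Lean on these libraries where they do the work, as an engineer would, in place of code of your own. Each camera call takes 0.05 s, during which the arm holds its last target. There are 200 camera calls.

TASK

Clear the labelling station for the night: roll the bin's slatted cover right back, lift every full label roll off its spindle and stand it on end on the floor of the bin, then roll the cover fully shut again. Throw the bare cardboard cores from the other spindles into the grey waste tub, before or after. Keep the tub standing, and leave the can, the jar and the small tin where they are.

Things in the scene. Friction and masses are not known exactly. Their poses are not given: they have to be found in the camera images.
- bin: Roll-top bin, fixed: white half-round side panels, slatted wooden cover. Origin: centre of its underside; its own -x is the front (robot side), y its width, z up. Outside 326 deep (x), 328 wide (y), 243 high. Inside: floor 12 up, side panels at y = +-150, front wall's inside face at x = -149 (12 thick, top 85 up), rear wall at x = 153.
- bin_axis (a point): Centre of the cover's circular track (radius 150 about a level axis along the bin's y): above the bin's origin, 80 up. Rolled back, the cover lies in the rear half under a fixed hood that begins 48 behind this point, 230 up; then the front half is free from above.
- bin_floor (a point): Middle of the bin's clear front half, on its inside floor: bin x = -75, y = 0, 12 up. Rolls set down along the line through it along the bin's y, within 110 either side, clear the cover and the walls.
- cover (a joint): Turn of the slatted cover along its track, rad: 0 fully shut (bottom rail just above the front wall), 1.8 fully rolled back; grows as the knob goes up and over to the rear. A steady drag of 0.95 N m (about 5 N at the knob, 9 N with the cover's weight) holds it wherever it is left. It may start slightly open.
- cover_grip (a point): Centre of the head of the dark knob on the middle of the cover's bottom rail. The knob points straight out from the track's axis; its head is 28 across and 23 long, 20 clear of the rail. At cover value q this point lies at bin x = -186 cos(q + 0.175), z = 80 + 186 sin(q + 0.175), y = 0 (mm).
- rack: Spindle rack, fixed: black base plate 165 (x) by 200 (y) by 12 high with six upright aluminium spindles, 18 across, standing 62 above the plate (top 74 above the counter), at x = +-50, y = -68, 0, 68. Origin: centre of its underside.
- roll_a: Full label roll with a blue band: a wound ring 54 across and 40 high with a 26 bore, about 65 g, standing over a spindle on the rack's plate. Origin: centre of its lower end; z along its bore, up. May be absent.
- roll_b: Full label roll with a yellow band: a wound ring 54 across and 40 high with a 26 bore, about 65 g, standing over a spindle on the rack's plate. Origin: centre of its lower end; z along its bore, up. May be absent.
- roll_c: Full label roll with a red band: a wound ring 54 across and 40 high with a 26 bore, about 65 g, standing over a spindle on the rack's plate. Origin: centre of its lower end; z along its bore, up. May be absent.
- roll_d: Full label roll with a green band: a wound ring 54 across and 40 high with a 26 bore, about 65 g, standing over a spindle on the rack's plate. Origin: centre of its lower end; z along its bore, up. May be absent.
- core_a: Empty cardboard core, a bare brown tube 34 across, 40 high, bore 26, 15 g, standing over a spindle on the rack's plate. Origin: centre of its lower end; z along its bore. May be absent.
- core_b: Empty cardboard core, a bare brown tube 34 across, 40 high, bore 26, 15 g, standing over a spindle on the rack's plate. Origin: centre of its lower end; z along its bore. May be absent.
- tub: Grey waste tub, loose, open-topped, 140 by 140 by 90 high, walls and floor 4 thick. Origin: centre of its underside, z up.
- can: Bystander: steel can with a red band, 74 across, 110 high. Origin: centre of its underside.
- jar: Bystander: amber jar with a red cap, 84 across, 125 high. Origin: centre of its underside.
- tin: Bystander: small tin with a yellow band, 60 across, 50 high. Origin: centre of its underside.

How it is judged:
On the way, in this order (a step that is already met when the one before it is completed fails the run):
1. the cover is rolled back (at least 1.55 of 1.8 rad) (value of joint cover above 1.55 rad), for 0.2 s.
2. every full roll stands on end on the bin's floor, let go (x of roll_a in the frame of bin between -0.135 and 0.125 m and y of roll_a in the frame of bin between -0.135 and 0.135 m and linear speed of each of roll_a, roll_b, roll_c, roll_d below 0.03 m/s and ((angle between roll_a's own z axis and vertical below 0.2 rad and z of roll_a in the frame of bin between 0 and 0.03 m) or (angle between roll_a's own z axis and vertical above 2.94 rad and z of roll_a in the frame of bin between 0.045 and 0.06 m)) and x of roll_b in the frame of bin between -0.135 and 0.125 m and y of roll_b in the frame of bin between -0.135 and 0.135 m and ((angle between roll_b's own z axis and vertical below 0.2 rad and z of roll_b in the frame of bin between 0 and 0.03 m) or (angle between roll_b's own z axis and vertical above 2.94 rad and z of roll_b in the frame of bin between 0.045 and 0.06 m)) and x of roll_c in the frame of bin between -0.135 and 0.125 m and y of roll_c in the frame of bin between -0.135 and 0.135 m and ((angle between roll_c's own z axis and vertical below 0.2 rad and z of roll_c in the frame of bin between 0 and 0.03 m) or (angle between roll_c's own z axis and vertical above 2.94 rad and z of roll_c in the frame of bin between 0.045 and 0.06 m)) and x of roll_d in the frame of bin between -0.135 and 0.125 m and y of roll_d in the frame of bin between -0.135 and 0.135 m and ((angle between roll_d's own z axis and vertical below 0.2 rad and z of roll_d in the frame of bin between 0 and 0.03 m) or (angle between roll_d's own z axis and vertical above 2.94 rad and z of roll_d in the frame of bin between 0.045 and 0.06 m)) and contact force between the fingers and roll_a below 0.05 N and contact force between the fingers and roll_b below 0.05 N and contact force between the fingers and roll_c below 0.05 N and contact force between the fingers and roll_d below 0.05 N), for 0.2 s.
At the end, for the whole second after the job is handed in: The cover is shut to within 0.06 rad (11 mm at the knob); every roll present stands on end, either end down (upright within 0.2 rad), at rest on the bin's floor, and every core present lies at rest in the tub, which stands level (within 0.15 rad) (value of joint cover below 0.06 rad and x of roll_a in the frame of bin between -0.135 and 0.125 m and y of roll_a in the frame of bin between -0.135 and 0.135 m and linear speed of each of roll_a, roll_b, roll_c, roll_d, core_a, core_b below 0.03 m/s and ((angle between roll_a's own z axis and vertical below 0.2 rad and z of roll_a in the frame of bin between 0 and 0.03 m) or (angle between roll_a's own z axis and vertical above 2.94 rad and z of roll_a in the frame of bin between 0.045 and 0.06 m)) and x of roll_b in the frame of bin between -0.135 and 0.125 m and y of roll_b in the frame of bin between -0.135 and 0.135 m and ((angle between roll_b's own z axis and vertical below 0.2 rad and z of roll_b in the frame of bin between 0 and 0.03 m) or (angle between roll_b's own z axis and vertical above 2.94 rad and z of roll_b in the frame of bin between 0.045 and 0.06 m)) and x of roll_c in the frame of bin between -0.135 and 0.125 m and y of roll_c in the frame of bin between -0.135 and 0.135 m and ((angle between roll_c's own z axis and vertical below 0.2 rad and z of roll_c in the frame of bin between 0 and 0.03 m) or (angle between roll_c's own z axis and vertical above 2.94 rad and z of roll_c in the frame of bin between 0.045 and 0.06 m)) and x of roll_d in the frame of bin between -0.135 and 0.125 m and y of roll_d in the frame of bin between -0.135 and 0.135 m and ((angle between roll_d's own z axis and vertical below 0.2 rad and z of roll_d in the frame of bin between 0 and 0.03 m) or (angle between roll_d's own z axis and vertical above 2.94 rad and z of roll_d in the frame of bin between 0.045 and 0.06 m)) and x of core_a in the frame of tub between -0.07 and 0.07 m and y of core_a in the frame of tub between -0.07 and 0.07 m and z of core_a in the frame of tub between 0 and 0.085 m and x of core_b in the frame of tub between -0.07 and 0.07 m and y of core_b in the frame of tub between -0.07 and 0.07 m and z of core_b in the frame of tub between 0 and 0.085 m and angle between tub's own z axis and vertical below 0.15 rad); the robot touches nothing.
It fails at once if the red-banded can is moved more than 40 mm or tipped (distance of can from where it was at the start of the episode above 0.04 m or angle between can's own z axis and vertical above 0.5 rad).
It fails at once if the amber jar is moved more than 40 mm or tipped (distance of jar from where it was at the start of the episode above 0.04 m or angle between jar's own z axis and vertical above 0.5 rad).
It fails at once if the small yellow tin is moved more than 40 mm or tipped (distance of tin from where it was at the start of the episode above 0.04 m or angle between tin's own z axis and vertical above 0.5 rad).
It fails at once if the tub is tipped over (angle between tub's own z axis and vertical above 0.6 rad).
Of roll_a, roll_b, roll_c, roll_d only 3 to 4 are there at a start; the rules pass over those that are not, and their reading is None.
Of core_a, core_b only 1 to 2 are there at a start; the rules pass over those that are not, and their reading is None.
At some moment in a run one of tub may be knocked a few centimetres aside while the robot is not near it.
It also fails if it takes over 210 s, if anything falls off the work surface, if the arm or the gripper's body presses on something with over 40 N, if the wrist force passes 120 N, or if a joint passes its speed limit or range.

## Working session

There is one attempt and no reset: what is moved stays moved. The work goes in short steps, Python scripts to look and compute and a tool call to move; the robot and the scene stay as the last step left them, time stands still between calls to the robot, and variables do not carry over. Pictures are saved under pics/ and viewed, at most 14 in all, crops included, and the job is handed in when it is done.

Besides the shell and the picture viewer there is one more tool, called after ">>>" as name(argument=value, ...) on one line, values as JSON. step_arm: Moves the arm, as the interface text tells. Its arguments: {"type":"object","properties":{"rows":{"type":"array"},"claw":{"type":"number"}},"required":["rows"]}

```bash
mkdir -p pics; cat > h.py <<'E'
import numpy as np, cv2
from workcell import bot
from scipy.spatial.transform import Rotation as R
def cam(n):
    p=bot.camera_params(n); im,d=bot.camera(n)
    v,u=np.mgrid[0:384,0:512]
    P=np.stack([(u-p['cx'])/p['fx']*d,-(v-p['cy'])/p['fy']*d,-d],-1)
    T=np.array(p['pose']); W=P@T[:3,:3].T+T[:3,3]; W[d==0]=np.nan
    return im,d,W
def save(n,im): cv2.imwrite('pics/'+n+'.png',im[:,:,::-1])
def st():
    o=bot.get_obs(); print(o['clock'],np.round(o['eef_pos'],4),np.round(R.from_quat(o['tool_rot']).as_matrix(),3).tolist(),'q',np.round(o['joint_pos'],3),'F',np.round(o['ft_force'],1),o['grip_width'],o['grasp_force'])
E
python3 - <<'E'
from h import *
st()
for c in ['top','side']:
    im,d,W=cam(c); save(c+'0',im); np.save(c+'W.npy',W)
    print(c,np.round(bot.camera_params(c)['pose'],3).tolist(),bot.camera_params(c).keys())
    for n in ['bin','cover_grip','rack','roll_a','core_a','tub','can','jar','tin']:
        for r in bot.trace(n,c)[:6]:
            if r['score']<.3: continue
            w=W[r['pixels']]; w=w[~np.isnan(w[:,0])]
            if len(w): print(n,round(r['score'],2),np.round(r['uv']),r['pixels'].sum(),np.round(np.median(w,0),3),np.round(np.percentile(w,3,axis=0),3),np.round(np.percentile(w,97,axis=0),3))
E
```

```text
0.0 [0.1365 0.4805 0.303 ] [[-0.962, 0.273, -0.001], [0.273, 0.962, -0.002], [-0.0, -0.002, -1.0]] q [ 1.294  0.241  0.004  1.335 -0.     1.571] F [0.  0.3 0. ] 0.08521426424858643 0.0
top [[-0.016, 0.989, -0.148, 0.4], [-1.0, -0.015, 0.003, 0.04], [0.001, 0.148, 0.989, 1.342], [0.0, 0.0, 0.0, 1.0]] dict_keys(['fx', 'fy', 'cx', 'cy', 'pose'])
bin 0.95 [169. 205.] 14696 [0.549 0.254 0.217] [0.414 0.097 0.012] [0.703 0.408 0.236]
cover_grip 0.66 [172. 211.] 8883 [0.527 0.246 0.222] [0.43  0.11  0.154] [0.626 0.384 0.234]
rack 0.82 [331. 217.] 2863 [ 0.527 -0.186  0.011] [ 0.452 -0.279  0.005] [ 0.609 -0.098  0.072]
roll_a 0.81 [362. 229.] 215 [ 0.481 -0.253  0.05 ] [ 0.455 -0.279  0.033] [ 0.502 -0.23   0.055]
roll_a 0.71 [355. 204.] 264 [ 0.571 -0.266  0.05 ] [ 0.548 -0.294  0.02 ] [ 0.596 -0.244  0.056]
roll_a 0.64 [313. 196.] 262 [ 0.592 -0.135  0.05 ] [ 0.568 -0.16   0.014] [ 0.618 -0.11   0.055]
roll_a 0.6 [173. 212.] 8850 [0.527 0.245 0.222] [0.43  0.11  0.154] [0.626 0.383 0.234]
core_a 0.6 [354. 232.] 268 [ 0.478 -0.253  0.05 ] [ 0.453 -0.28   0.019] [ 0.501 -0.23   0.055]
tub 
[... 1210 characters left out ...]
.129  0.05 ] [ 0.569 -0.155  0.002] [ 0.638 -0.108  0.072]
roll_a 0.53 [361. 182.] 227 [ 0.565 -0.258  0.05 ] [ 0.547 -0.289  0.018] [ 0.596 -0.242  0.054]
core_a 0.47 [340. 212.] 94 [ 0.481 -0.18   0.042] [ 0.47  -0.201  0.012] [ 0.501 -0.171  0.056]
tub 0.96 [414. 190.] 2799 [ 0.518 -0.424  0.028] [ 0.442 -0.479  0.   ] [ 0.581 -0.336  0.09 ]
can 0.73 [289. 129.] 674 [ 0.777 -0.077  0.101] [ 0.759 -0.113  0.008] [ 0.821 -0.047  0.113]
jar 0.79 [116. 275.] 1076 [0.419 0.497 0.121] [0.386 0.473 0.01 ] [0.457 0.541 0.127]
tin 0.73 [286. 258.] 341 [0.383 0.019 0.049] [ 0.358 -0.007  0.006] [0.411 0.044 0.053]
tin 0.71 [192. 210.] 8748 [0.52  0.25  0.221] [0.427 0.111 0.154] [0.624 0.385 0.234]
```

View pics/top0.png

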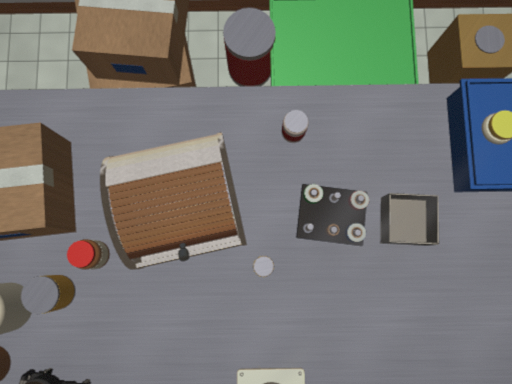

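View pics/side0.png

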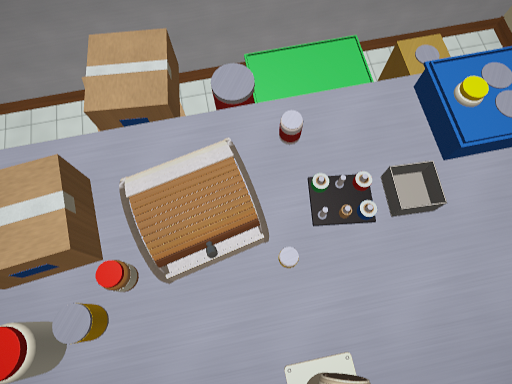

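The pictures show the bin at about (170,200) in the top view, its knob at (183,254). There are three rolls, at (314,193), (360,200) and (357,232), one core at (334,230), two bare spindles, and the tub at (411,218). Next I fit the poses.

```bash
python3 - <<'E'
from h import *
from scipy.optimize import least_squares
from scipy.spatial.distance import cdist
C=[]
for c in ['top','side']:
    im=cv2.imread(f'pics/{c}0.png')[:,:,::-1]; W=np.load(c+'W.npy')
    # spindles
    m=(W[...,2]>.066)&(W[...,2]<.08)&(abs(W[...,0]-.53)<.12)&(abs(W[...,1]+.19)<.12)
    n,l,s,ce=cv2.connectedComponentsWithStats(m.astype(np.uint8))
    sp=np.array([W[l==i].mean(0)[:2] for i in range(1,n) if s[i,4]>1]); print('spindles',np.round(sp,3).tolist(),s[1:,4])
    loc=np.array([[x,y] for x in(-.05,.05) for y in(-.068,0,.068)])
    def tf(p): c_,s_=np.cos(p[2]),np.sin(p[2]); return loc@np.array([[c_,s_],[-s_,c_]])+p[:2]
    f=lambda p: cdist(sp,tf(p)).min(1)
    r=least_squares(f,[.53,-.186,-.1],loss='soft_l1',f_scale=.003); print('rack',np.round(r.x,4),np.round(r.fun*1000,1)); print(np.round(tf(r.x),3).tolist())
    # bin cluster
    m=(W[...,2]>.02)&(abs(W[...,0]-.55)<.22)&(W[...,1]>.05)&(W[...,1]<.45)&(W[...,2]<.26)
    n,l,s,ce=cv2.connectedComponentsWithStats(m.astype(np.uint8)); i=1+s[1:,4].argmax(); B=W[l==i]
    (cx,cy),sz,a=cv2.minAreaRect(B[:,:2].astype(np.float32)); print('rect',cx,cy,sz,a)
    # side-panel/top surface; knob = dark pixels
    dk=(im.max(2)<75)&(l==i); dk&=(W[...,0]<.47)
    print('knob',dk.sum(),np.round(np.median(W[dk],0),4),np.round(W[dk].min(0),3),np.round(W[dk].max(0),3))
    t=(W[...,2]>.02)&(abs(W[...,0]-.515)<.12)&(abs(W[...,1]+.41)<.11)
    print('tub',cv2.minAreaRect(W[t][:,:2].astype(np.float32)))
    br=(im[...,0].astype(int)>im[...,2]+30)&(W[...,2]>.1)&(l==i)
    C.append(W[br])
C=np.vstack(C);C=C[(C[:,2]>.1)]
# cylinder fit: axis level, z=.08, radius R, yaw
def g(p):
    d=np.array([np.cos(p[1]),np.sin(p[1])]); return np.hypot(C[:,:2]@d-p[0],C[:,2]-.08)-p[2]
r=least_squares(g,[.6,.2,.15],loss='soft_l1',f_scale=.003); print('cyl',r.x,np.std(r.fun),len(C))
d=np.array([np.cos(r.x[1]),np.sin(r.x[1])]);e=np.array([-d[1],d[0]]); print(np.percentile(C[:,:2]@e,[.5,1,50,99,99.5]))
E
```

```text
spindles [[0.593, -0.134], [0.583, -0.201], [0.574, -0.268], [0.494, -0.12], [0.485, -0.187], [0.475, -0.253]] [29 28 31 32 31 31]
rack [ 0.5341 -0.1938 -0.141 ] [0.7 0.2 0.6 1.  0.2 0.7]
[[0.475, -0.254], [0.485, -0.187], [0.494, -0.119], [0.574, -0.268], [0.584, -0.201], [0.593, -0.134]]
rect 0.5675274133682251 0.25537025928497314 (0.3341587781906128, 0.3292086124420166) 11.706474304199219
knob 557 [0.4349 0.2348 0.1649] [0.405 0.102 0.07 ] [0.469 0.378 0.193]
tub ((0.5118259787559509, -0.41022682189941406), (0.1435564011335373, 0.140775665640831), 86.08950805664062)
spindles [[0.584, -0.198], [0.574, -0.265], [0.594, -0.131], [0.476, -0.252], [0.485, -0.184], [0.494, -0.117]] [25 29 24 30 33 27]
rack [ 0.5345 -0.1911 -0.1402] [0.3 0.3 0.2 0.3 0.4 0.1]
[[0.475, -0.251], [0.485, -0.184], [0.495, -0.117], [0.575, -0.265], [0.584, -0.198], [0.594, -0.131]]
rect 0.5630344152450562 0.25595447421073914 (0.32562947273254395, 0.3291582465171814) 12.0195894241333
knob 59 [0.414  0.2235 0.1829] [0.407 0.213 0.147] [0.447 0.357 0.194]
tub ((0.5126085877418518, -0.4082271158695221), (0.14377039670944214, 0.14096097648143768), 86.40919494628906)
cyl [0.61591662 0.20532948 0.15294405] 0.0037044810243273625 17395
[-0.01040699 -0.00879335  0.13739164  0.2785836   0.28044213]
```

```bash
cat >> h.py <<'E'
BO=np.array([.570,.2565]); BY=.205
def b2w(x,y):
    c,s=np.cos(BY),np.sin(BY); return BO+np.array([c*x-s*y,s*x+c*y])
def go(x,y,z,ang):
    "shift in tool axes (mm) and turn (deg) from measured pose; ang = world angle of closing line, deg"
    o=bot.get_obs(); M=R.from_quat(o['tool_rot']).as_matrix()
    s=M.T@(np.array([x,y,z])-o['eef_pos'])*1000
    a=np.degrees(np.arctan2(M[1,1],M[0,1])); t=-((ang-a+90)%180-90)
    print('shift',np.round(s,1),'turn',round(t,1),'clock',round(o['clock'],1))
E
python3 -c "
from h import *
x,y=b2w(-.18,0); go(x,y,.34,101.8)"
```

```text
shift [-318.7 -180.9  -36.1] turn -27.7 clock 1.0
```

>>> step_arm(rows=[[[-100,-60,-36],-9],[[-160,-90,-36],-18],[[-220,-130,-36],-27.7],[[-319,-181,-36],-27.7],[[-319,-181,-36],-27.7],[[-319,-181,-36],-27.7],[[-319,-181,-36],-27.7],[[-319,-181,-36],-27.7]])

```text
clock: 2.0
eef_pos: [0.394, 0.2195, 0.3398]
tool_rot: [-0.102, 0.995, 0.0, -0.0]
ft_force: [0.1, 0.4, 1.1]
grip_width: 0.0853
grasp_force: 0.0
```

```bash
python3 - <<'E'
from h import *
st(); im,d,W=cam('wrist'); save('w1',im)
bc=(W[...,:2]-BO)@np.array([[np.cos(BY),-np.sin(BY)],[np.sin(BY),np.cos(BY)]])
m=(im.max(2)<80)&(abs(bc[...,1])<.03)&(bc[...,0]<-.0)&(W[...,2]>.1)&(W[...,2]<.24)
n,l,s,c=cv2.connectedComponentsWithStats(m.astype(np.uint8)); i=1+s[1:,4].argmax(); l=l==i
K=np.c_[bc[l],W[l][:,2]]; print(len(K),c[i],np.round(np.percentile(K,[1,50,99],axis=0),4)); r=np.hypot(K[:,0],K[:,2]-.08); print('r',np.percentile(r,[1,50,99])); top=K[r>.192]; print('q',np.median(np.arctan2(top[:,2]-.08,-top[:,0]))-.175,np.mean(top,0),len(top))
E
```

```text
2.0 [0.394  0.2195 0.3398] [[-0.979, -0.204, -0.001], [-0.204, 0.979, 0.0], [0.001, 0.0, -1.0]] q [ 5.080e-01  1.300e-01 -3.800e-02  1.403e+00  1.000e-03  3.030e-01] F [0.1 0.4 1.1] 0.08530396809201861 0.0
475 [250.73894737 219.61894737] [[-0.1689 -0.0136  0.1583]
 [-0.1622 -0.0015  0.1829]
 [-0.1282  0.0103  0.1921]]
r [0.1501863  0.19279084 0.19425645]
q 0.3893382329137511 [-0.16321434 -0.00204087  0.1829096 ] 355
```

View pics/w1.png

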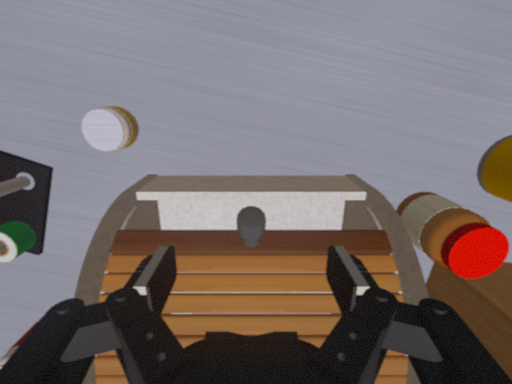

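The knob shows at (251,222), centred between the fingers. The cover is open by about 0.38 rad, and the bin's origin is about 4 mm farther out than I had it.

```bash
sed -i 's/^BO=.*/BO=np.array([.574,.256]); BY=.205/' h.py; python3 -c "
from h import *
x,y=b2w(-.158,0); go(x,y,.232,101.8)
K=lambda q:np.array([-186*np.cos(q+.175),186*np.sin(q+.175)])
for q in np.arange(.38,1.75,.12): print(round(q,2),np.round(K(q)-K(.38)))
for q in np.arange(1.7,-.1,-.14): print(round(q,2),np.round(K(q)-K(1.7)))"
```

```text
shift [-26.1  -1.7 107.8] turn 0.1 clock 2.0
0.38 [0. 0.]
0.5 [13. 18.]
0.62 [28. 35.]
0.74 [45. 49.]
0.86 [63. 62.]
0.98 [83. 72.]
1.1 [104.  80.]
1.22 [126.  85.]
1.34 [148.  88.]
1.46 [170.  88.]
1.58 [192.  85.]
1.7 [214.  79.]
1.7 [0. 0.]
1.56 [-25.   6.]
1.42 [-51.   8.]
1.28 [-77.   7.]
1.14 [-103.    2.]
1.0 [-127.   -6.]
0.86 [-151.  -18.]
0.72 [-172.  -32.]
0.58 [-191.  -50.]
0.44 [-208.  -70.]
0.3 [-221.  -92.]
0.16 [-231. -116.]
0.02 [-238. -141.]
```

>>> step_arm(rows=[[[-26,-2,30],0],[[-26,-2,60],0],[[-26,-2,90],0],[[-26,-2,108],0],[[-26,-2,108],0],[[-26,-2,108],0]])

```text
clock: 2.8
eef_pos: [0.4196, 0.2243, 0.2328]
tool_rot: [-0.104, 0.995, 0.0, 0.001]
ft_force: [-0.2, 0.3, -0.3]
grip_width: 0.0855
grasp_force: 0.0
```

>>> step_arm(rows=[[[0,0,0],0],[[0,0,0],0],[[0,0,0],0],[[0,0,0],0],[[0,0,0],0],[[0,0,0],0],[[0,0,0],0],[[0,0,0],0]], claw=1)

```text
clock: 3.8
eef_pos: [0.4197, 0.2244, 0.2326]
tool_rot: [-0.104, 0.995, 0.002, 0.0]
ft_force: [-2.2, 4.9, 2.6]
grip_width: 0.0264
grasp_force: 58.9
```

>>> step_arm(rows=[[[-6,0,-9],0],[[-13,0,-18],0],[[-20,0,-27],0],[[-28,0,-35],0],[[-36,0,-42],0],[[-45,0,-49],0],[[-54,0,-56],0],[[-63,0,-62],0],[[-63,0,-62],0]])

```text
clock: 4.92
eef_pos: [0.4792, 0.2368, 0.2933]
tool_rot: [-0.104, 0.995, 0.001, -0.003]
ft_force: [-6.8, 3.6, 1.3]
grip_width: 0.0258
grasp_force: 60.5
```

>>> step_arm(rows=[[[-10,0,-5],0],[[-20,0,-10],0],[[-30,0,-14],0],[[-41,0,-18],0],[[-52,0,-21],0],[[-63,0,-23],0],[[-74,0,-25],0],[[-85,0,-26],0],[[-96,0,-26],0],[[-107,0,-26],0],[[-118,0,-25],0],[[-118,0,-25],0]])

```text
clock: 6.42
eef_pos: [0.5975, 0.2615, 0.3211]
tool_rot: [-0.103, 0.995, 0.002, 0.002]
ft_force: [-0.9, 4.1, 7.3]
grip_width: 0.0261
grasp_force: 64.9
```

>>> step_arm(rows=[[[-11,0,2],0],[[-22,0,5],0],[[-33,0,8],0],[[-33,0,8],0],[[-33,0,8],0]])

```text
clock: 7.05
eef_pos: [0.631, 0.2685, 0.3144]
tool_rot: [-0.103, 0.995, 0.002, 0.004]
ft_force: [3.0, 3.9, 8.1]
grip_width: 0.0258
grasp_force: 64.3
```

>>> step_arm(rows=[[[0,0,0],0],[[0,0,0],0],[[0,0,0],0],[[0,0,0],0],[[0,0,-20],0],[[0,0,-40],0],[[60,0,-40],0],[[120,0,-40],0],[[120,0,-40],0],[[120,0,-40],0]], claw=-1)

```text
clock: 8.3
eef_pos: [0.5122, 0.2425, 0.3518]
tool_rot: [-0.103, 0.995, 0.0, 0.001]
ft_force: [0.1, 0.7, -0.0]
grip_width: 0.0857
grasp_force: 0.0
```

```bash
python3 - <<'E'
from h import *
st()
im,d,W=cam('side'); save('s2',im)
bc=(W[...,:2]-BO)@np.array([[np.cos(BY),-np.sin(BY)],[np.sin(BY),np.cos(BY)]])
m=(im.max(2)<80)&(abs(bc[...,1])<.025)&(bc[...,0]>-.05)&(bc[...,0]<.15)&(W[...,2]>.24)&(W[...,2]<.3)
print(m.sum(),np.round(np.percentile(np.c_[bc[m],W[m][:,2]],[1,50,99],axis=0),4))
go(.475,-.2525,.20,171.9); go(.475,-.2525,.20,-8.1)
E
```

```text
8.3 [0.5122 0.2425 0.3518] [[-0.979, -0.205, 0.002], [-0.205, 0.979, 0.001], [-0.002, 0.0, -1.0]] q [ 0.442  0.362  0.296  1.502 -0.     0.235] F [ 0.1  0.7 -0. ] 0.08568063621888938 0.0Traceback (most recent call last):
  File "<stdin>", line 6, in <module>
    return _quantile_unchecked(
        a, q, axis, out, overwrite_input, method, keepdims, weights)
    return _ureduce(a,
                    func=_quantile_ureduce_func,
    ...<5 lines>...
                    overwrite_input=overwrite_input,
                    method=method)
    r = func(a, **kwargs)
    result = _quantile(arr,
                       quantiles=q,
    ...<2 lines>...
                       out=out,
                       weights=wgt)
    slices_having_nans = np.isnan(arr[-1, ...])
                                  ~~~^^^^^^^^^
IndexError: index -1 is out of bounds for axis 0 with size 0
```

View pics/s2.png

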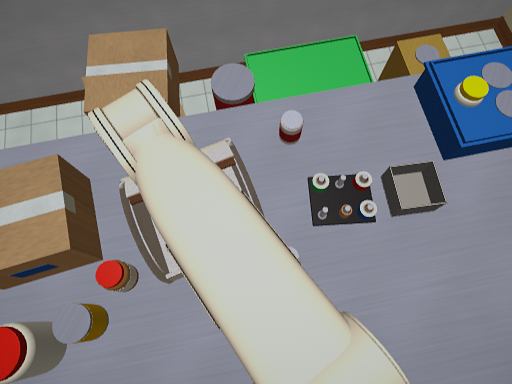

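The side view shows the arm over the opened bin. The rolls, the core at about (347,210) and the tub at (413,190) have not moved. Now to the rack.

>>> step_arm(rows=[[[15,-45,0],10],[[30,-90,0],20],[[45,-150,0],30],[[60,-210,0],40],[[80,-270,0],50],[[100,-330,20],60],[[120,-390,50],70],[[138,-440,80],80],[[138,-477,110],90],[[138,-477,140],100],[[138,-477,152],110],[[138,-477,152],110]])

```text
clock: 9.85
eef_pos: [0.4756, -0.2539, 0.1978]
tool_rot: [0.755, 0.655, -0.0, -0.001]
ft_force: [0.7, -0.6, 0.9]
grip_width: 0.0858
grasp_force: 0.0
```

```bash
python3 - <<'E'
from h import *
st()
for c in ['side','top']:
    im,d,W=cam(c)
    bc=(W[...,:2]-BO)@np.array([[np.cos(BY),-np.sin(BY)],[np.sin(BY),np.cos(BY)]])
    m=(im.max(2)<80)&(abs(bc[...,1])<.025)&(bc[...,0]>-.05)&(bc[...,0]<.15)&(W[...,2]>.24)&(W[...,2]<.3)
    if m.any(): print(c,m.sum(),np.round(np.percentile(np.c_[bc[m],W[m][:,2]],[1,50,99],axis=0),4))
im,d,W=cam('wrist'); save('w3',im)
go(.475,-.2525,.20,-8.1)
# roll tops seen from wrist: z .046-.056 
m=(W[...,2]>.046)&(W[...,2]<.057)&(abs(W[...,0]-.53)<.12)&(abs(W[...,1]+.19)<.13)
n,l,s,ce=cv2.connectedComponentsWithStats(m.astype(np.uint8))
for i in range(1,n):
    if s[i,4]>60:
        w=W[l==i]; (cx,cy),r=cv2.minEnclosingCircle(w[:,:2].astype(np.float32)); print(s[i,4],np.round(ce[i]),round(cx,4),round(cy,4),round(r,4))
E
```

```text
9.85 [ 0.4756 -0.2539  0.1978] [[0.141, 0.99, -0.001], [0.99, -0.141, 0.001], [0.0, -0.001, -1.0]] q [-0.49   0.386 -0.077  1.109 -0.     1.222] F [ 0.7 -0.6  0.9] 0.08577624901132491 0.0
side 61 [[ 3.480e-02 -1.120e-02  2.424e-01]
 [ 3.900e-02  1.000e-04  2.652e-01]
 [ 5.940e-02  1.210e-02  2.755e-01]]
top 116 [[ 0.0344 -0.0131  0.2504]
 [ 0.0449 -0.001   0.2691]
 [ 0.062   0.0121  0.276 ]]
shift [ 0.9 -1.2 -0.2] turn 0.1 clock 10.0
3327 [387.  36.] 0.5957 -0.1366 0.0275
77 [251.  37.] 0.495 -0.1238 0.0082
612 [253. 126.] 0.4873 -0.1899 0.017
128 [369. 122.] 0.5842 -0.2013 0.0088
2183 [254. 201.] 0.4785 -0.2562 0.0274
2148 [360. 201.] 0.574 -0.2704 0.0276
```

View pics/w3.png

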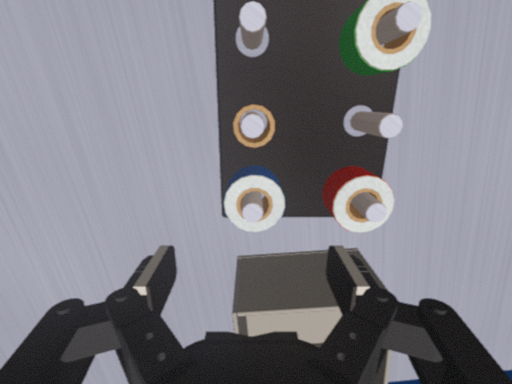

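The wrist view shows blue at (254,201), red at (362,203), green at (390,32) and the core at (254,126); the knob reading gives a cover value of about 1.65. I take the blue roll first.

>>> step_arm(rows=[[[-1,1,40],0],[[-1,1,80],0],[[-1,1,106],0],[[-1,1,106],0],[[-1,1,106],0]])

```text
clock: 10.62
eef_pos: [0.4769, -0.2545, 0.0946]
tool_rot: [0.755, 0.655, 0.001, 0.001]
ft_force: [-0.1, 0.0, 1.4]
grip_width: 0.0853
grasp_force: 0.0
```

>>> step_arm(rows=[[[0,0,0],0],[[0,0,0],0],[[0,0,0],0],[[0,0,0],0],[[0,0,0],0],[[0,0,0],0]], claw=1)

```text
clock: 11.38
eef_pos: [0.4767, -0.2545, 0.0947]
tool_rot: [0.756, 0.655, 0.001, 0.002]
ft_force: [0.1, 0.4, 5.9]
grip_width: 0.0517
grasp_force: 63.3
```

>>> step_arm(rows=[[[0,0,-40],0],[[0,0,-80],0],[[0,0,-115],0],[[56,-25,-115],0],[[112,-50,-115],0],[[168,-75,-115],0],[[224,-100,-115],-5],[[280,-125,-115],-10],[[336,-150,-115],-15],[[392,-175,-115],-20],[[448,-200,-115],-20],[[503,-225,-115],-20]])

```text
clock: 12.88
eef_pos: [0.3234, 0.2778, 0.2085]
tool_rot: [0.63, 0.776, 0.001, 0.0]
ft_force: [1.4, -0.3, -1.0]
grip_width: 0.0516
grasp_force: 63.5
```

```bash
python3 -c "
from h import *
st(); x,y=b2w(-.075,.07); go(x,y,.21,11.8); go(x,y,.095,11.8)"
```

```text
12.875 [0.3234 0.2778 0.2085] [[-0.206, 0.979, 0.001], [0.979, 0.206, 0.001], [0.0, 0.001, -1.0]] q [ 0.71   0.166 -0.351  1.052 -0.     2.074] F [ 1.4 -0.3 -1. ] 0.051632015501128295 63.54376221075654
shift [ -2.7 165.9  -1.3] turn 0.1 clock 12.9
shift [ -2.7 165.7 113.7] turn 0.1 clock 12.9
```

>>> step_arm(rows=[[[-3,45,0],0],[[-3,90,0],0],[[-3,135,0],0],[[-3,166,0],0],[[-3,166,0],0],[[-3,166,30],0],[[-3,166,60],0],[[-3,166,90],0],[[-3,166,105],0],[[-3,166,113],0],[[-3,166,113],0],[[-3,166,113],0]])

```text
clock: 14.38
eef_pos: [0.4878, 0.3074, 0.0959]
tool_rot: [0.63, 0.776, 0.001, 0.0]
ft_force: [0.1, 0.4, -0.5]
grip_width: 0.0516
grasp_force: 63.6
```

>>> step_arm(rows=[[[0,0,0],0],[[0,0,0],0],[[0,0,0],0],[[0,0,0],0]], claw=-0.6)

```text
clock: 14.88
eef_pos: [0.4873, 0.307, 0.0949]
tool_rot: [0.63, 0.776, 0.0, 0.0]
ft_force: [-0.5, -0.2, -0.1]
grip_width: 0.0684
grasp_force: 0.0
```

>>> step_arm(rows=[[[0,0,-50],0],[[0,0,-100],0],[[0,-20,-115],0],[[0,-70,-115],0],[[0,-120,-115],0],[[-20,-165,-115],0],[[-70,-165,-115],0],[[-125,-160,-115],0],[[-180,-150,-115],5],[[-240,-130,-115],10],[[-295,-110,-115],15],[[-350,-95,-115],20]], claw=-1)

```text
clock: 16.38
eef_pos: [0.4672, -0.057, 0.2102]
tool_rot: [0.757, 0.654, 0.001, 0.0]
ft_force: [-0.3, 2.1, 0.5]
grip_width: 0.0852
grasp_force: 0.0
```

```bash
python3 - <<'E'
from h import *
go(.574,-.2685,.20,-8.1)
im,d,W=cam('top'); bc=(W[...,:2]-BO)@np.array([[np.cos(BY),-np.sin(BY)],[np.sin(BY),np.cos(BY)]])
m=(W[...,2]>.044)&(W[...,2]<.06)&(abs(bc[...,0]+.07)<.07)&(abs(bc[...,1])<.14)
w=bc[m]; print(len(w),np.round(np.percentile(w,[1,50,99],axis=0),4),np.nanmedian(W[m][:,2]))
E
```

```text
shift [-193.8  136.4   10.3] turn -0.2 clock 16.4
222 [[-0.101   0.0404]
 [-0.0753  0.0661]
 [-0.0494  0.0913]] 0.05067173087364052
```

>>> step_arm(rows=[[[-50,34,0],0],[[-100,70,0],0],[[-150,105,0],0],[[-194,136,0],0],[[-194,136,10],0],[[-194,136,10],0],[[-194,136,50],0],[[-194,136,90],0],[[-194,136,116],0],[[-194,136,116],0],[[-194,136,116],0]])

```text
clock: 17.8
eef_pos: [0.5739, -0.2657, 0.0956]
tool_rot: [0.755, 0.655, 0.0, 0.001]
ft_force: [-0.4, -0.0, 0.2]
grip_width: 0.0855
grasp_force: 0.0
```

>>> step_arm(rows=[[[0,0,0],0],[[0,0,0],0],[[0,0,0],0],[[0,0,0],0],[[0,0,0],0],[[0,0,0],0]], claw=1)

```text
clock: 18.55
eef_pos: [0.5741, -0.2668, 0.0957]
tool_rot: [0.756, 0.655, 0.001, 0.001]
ft_force: [-1.3, 0.3, 5.4]
grip_width: 0.052
grasp_force: 63.7
```

>>> step_arm(rows=[[[0,0,-40],0],[[0,0,-80],0],[[0,0,-115],0],[[48,-33,-115],0],[[96,-66,-115],0],[[145,-100,-115],-5],[[194,-133,-115],-10],[[242,-166,-115],-15],[[290,-200,-115],-20],[[339,-233,-115],-20],[[388,-266,-115],-20],[[436,-299,-115],-20]])

```text
clock: 20.05
eef_pos: [0.3382, 0.2091, 0.2093]
tool_rot: [0.631, 0.776, 0.001, 0.0]
ft_force: [0.6, -0.7, -0.8]
grip_width: 0.0517
grasp_force: 66.6
```

```bash
python3 -c "
from h import *
x,y=b2w(-.075,-.004); go(x,y,.0965,11.8)"
```

```text
shift [ -6.4 165.3 113. ] turn 0.0 clock 20.1
```

>>> step_arm(rows=[[[-6,45,0],0],[[-6,90,0],0],[[-6,135,0],0],[[-6,166,0],0],[[-6,166,0],0],[[-6,166,30],0],[[-6,166,60],0],[[-6,166,90],0],[[-6,166,105],0],[[-6,166,113],0],[[-6,166,113],0],[[-6,166,113],0]])

```text
clock: 21.55
eef_pos: [0.5034, 0.2361, 0.0968]
tool_rot: [0.63, 0.776, 0.001, 0.0]
ft_force: [-0.7, 0.3, -1.1]
grip_width: 0.0517
grasp_force: 66.6
```

>>> step_arm(rows=[[[0,0,0],0],[[0,0,0],0],[[0,0,0],0],[[0,0,0],0]], claw=-0.6)

```text
clock: 22.05
eef_pos: [0.5029, 0.2358, 0.0959]
tool_rot: [0.63, 0.776, 0.0, 0.0]
ft_force: [-0.4, -0.4, -0.3]
grip_width: 0.0685
grasp_force: 0.0
```

>>> step_arm(rows=[[[0,0,-50],0],[[0,0,-100],0],[[0,-20,-115],0],[[0,-70,-115],0],[[0,-120,-115],0],[[-30,-160,-115],0],[[-85,-165,-115],0],[[-145,-160,-115],5],[[-205,-150,-115],10],[[-260,-125,-115],15],[[-310,-90,-115],20],[[-350,-45,-115],20]], claw=-1)

```text
clock: 23.55
eef_pos: [0.5314, -0.1182, 0.2112]
tool_rot: [0.757, 0.654, 0.0, 0.0]
ft_force: [1.8, 0.3, 0.4]
grip_width: 0.0854
grasp_force: 0.0
```

```bash
python3 - <<'E'
from h import *
go(.5945,-.1345,.0955,-8.1)
im,d,W=cam('top'); bc=(W[...,:2]-BO)@np.array([[np.cos(BY),-np.sin(BY)],[np.sin(BY),np.cos(BY)]])
m=(W[...,2]>.044)&(W[...,2]<.06)&(abs(bc[...,0]+.07)<.07)&(abs(bc[...,1])<.035)
w=bc[m]; print(len(w),np.round(np.percentile(w,[1,50,99],axis=0),4),np.nanmedian(W[m][:,2]))
E
```

```text
shift [ -7.   64.7 115.7] turn -0.2 clock 23.6
220 [[-0.1001 -0.0339]
 [-0.0743 -0.0087]
 [-0.0487  0.0163]] 0.05042994775579235
```

>>> step_arm(rows=[[[-7,45,0],0],[[-7,64,0],0],[[-7,64,0],0],[[-7,64,40],0],[[-7,64,80],0],[[-7,64,116],0],[[-7,64,116],0],[[-7,64,116],0]])

```text
clock: 24.6
eef_pos: [0.5933, -0.1319, 0.0965]
tool_rot: [0.756, 0.655, 0.0, 0.001]
ft_force: [1.6, -1.0, -0.3]
grip_width: 0.0853
grasp_force: 0.0
```

>>> step_arm(rows=[[[0,0,0],0],[[0,0,0],0],[[0,0,0],0],[[0,0,0],0],[[0,0,0],0],[[0,0,0],0]], claw=1)

```text
clock: 25.35
eef_pos: [0.5943, -0.1323, 0.0975]
tool_rot: [0.756, 0.655, 0.001, 0.002]
ft_force: [-0.5, 0.8, 6.1]
grip_width: 0.053
grasp_force: 62.4
```

```bash
python3 -c "
from h import *
st(); x,y=b2w(-.24,-.075); go(x,y,.21,11.8)"
```

```text
25.35 [ 0.5943 -0.1323  0.0975] [[0.142, 0.99, 0.004], [0.99, -0.142, -0.001], [-0.0, 0.004, -1.0]] q [-2.190e-01  6.060e-01  1.000e-03  9.610e-01  0.000e+00  1.494e+00] F [-0.5  0.8  6.1] 0.05300307195948867 62.397440783679485
shift [ 229.2 -274.9 -113.8] turn -20.0 clock 25.4
```

>>> step_arm(rows=[[[0,0,-40],0],[[0,0,-80],0],[[0,-5,-114],0],[[20,-60,-114],0],[[40,-115,-114],0],[[60,-170,-114],0],[[85,-220,-114],-5],[[120,-265,-114],-10],[[165,-275,-114],-15],[[210,-275,-114],-20],[[229,-275,-114],-20],[[229,-275,-114],-20]])

```text
clock: 26.85
eef_pos: [0.3536, 0.1349, 0.2096]
tool_rot: [0.629, 0.777, 0.001, 0.0]
ft_force: [0.5, -0.6, -0.5]
grip_width: 0.0529
grasp_force: 64.9
```

```bash
python3 -c "
from h import *
st();x,y=b2w(-.075,-.075); go(x,y,.098,11.8)"
```

```text
26.85 [0.3536 0.1349 0.2096] [[-0.208, 0.978, 0.002], [0.978, 0.208, 0.001], [0.0, 0.002, -1.0]] q [ 0.365  0.073 -0.456  1.04  -0.     1.726] F [ 0.5 -0.6 -0.5] 0.05290837976458765 64.94707362726331
shift [ -2.1 165.3 111.9] turn 0.2 clock 26.9
```

>>> step_arm(rows=[[[-2,45,0],0],[[-2,90,0],0],[[-2,135,0],0],[[-2,165,0],0],[[-2,165,0],0],[[-2,165,30],0],[[-2,165,60],0],[[-2,165,90],0],[[-2,165,105],0],[[-2,165,112],0],[[-2,165,112],0],[[-2,165,112],0]])

```text
clock: 28.35
eef_pos: [0.5157, 0.1657, 0.0979]
tool_rot: [0.63, 0.776, 0.001, 0.001]
ft_force: [0.6, 0.4, -0.6]
grip_width: 0.0529
grasp_force: 64.9
```

>>> step_arm(rows=[[[0,0,0],0],[[0,0,0],0],[[0,0,0],0],[[0,0,0],0]], claw=-0.6)

```text
clock: 28.85
eef_pos: [0.5151, 0.1657, 0.0969]
tool_rot: [0.63, 0.776, -0.0, -0.0]
ft_force: [-0.2, 0.8, 0.1]
grip_width: 0.0683
grasp_force: 0.0
```

>>> step_arm(rows=[[[0,0,-50],0],[[0,0,-100],0],[[0,-20,-115],0],[[0,-70,-115],0],[[0,-120,-115],0],[[-20,-165,-115],0],[[-70,-165,-115],5],[[-125,-160,-115],10],[[-180,-150,-115],15],[[-230,-130,-115],20],[[-270,-110,-115],20],[[-270,-110,-115],20]], claw=-1)

```text
clock: 30.35
eef_pos: [0.4646, -0.1235, 0.2118]
tool_rot: [0.757, 0.654, 0.0, 0.001]
ft_force: [-1.1, 1.1, 0.2]
grip_width: 0.0851
grasp_force: 0.0
```

```bash
python3 - <<'E'
from h import *
go(.486,-.1865,.0955,-8.1)
im,d,W=cam('top'); save('t4',im[90:270,90:450].repeat(2,0).repeat(2,1)); bc=(W[...,:2]-BO)@np.array([[np.cos(BY),-np.sin(BY)],[np.sin(BY),np.cos(BY)]])
for a,b in [(-.13,-.045),(-.045,.03),(.03,.13)]:
    m=(W[...,2]>.044)&(W[...,2]<.06)&(abs(bc[...,0]+.07)<.07)&(bc[...,1]>a)&(bc[...,1]<b)
    w=bc[m]; print(len(w),np.round(np.percentile(w,[1,50,99],axis=0),4),np.nanmedian(W[m][:,2]))
t=(W[...,2]>.02)&(abs(W[...,0]-.515)<.13)&(W[...,1]<-.3)&(W[...,1]>-.56)
print('tub',cv2.minAreaRect(W[t][:,:2].astype(np.float32)))
E
```

```text
shift [-59.1  30.2 116.3] turn -0.3 clock 30.4
213 [[-0.102  -0.1063]
 [-0.0768 -0.0797]
 [-0.0515 -0.0541]] 0.05038700762953008
217 [[-0.0996 -0.0347]
 [-0.0746 -0.0094]
 [-0.0485  0.0164]] 0.05045258809960673
222 [[-0.1009  0.0401]
 [-0.0756  0.0658]
 [-0.0499  0.0912]] 0.050511156569891025
tub ((0.5453273057937622, -0.4488626718521118), (0.21526405215263367, 0.2121455818414688), 86.41033172607422)
```

View pics/t4.png

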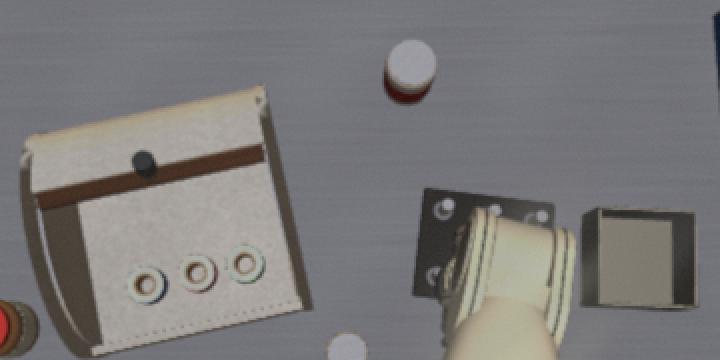

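All three rolls stand in the bin at crop positions (147,285), (198,272) and (245,263). The knob is rolled back at (145,162) and the tub is at (640,258), not moved. Now the core.

>>> step_arm(rows=[[[-40,20,0],0],[[-59,30,0],0],[[-59,30,0],0],[[-59,30,40],0],[[-59,30,80],0],[[-59,30,116],0],[[-59,30,116],0],[[-59,30,116],0]])

```text
clock: 31.4
eef_pos: [0.4847, -0.1833, 0.0971]
tool_rot: [0.755, 0.655, 0.0, 0.0]
ft_force: [0.1, 0.2, 0.4]
grip_width: 0.0856
grasp_force: 0.0
```

>>> step_arm(rows=[[[0,0,0],0],[[0,0,0],0],[[0,0,0],0],[[0,0,0],0],[[0,0,0],0],[[0,0,0],0],[[0,0,0],0],[[0,0,0],0]], claw=1)

```text
clock: 32.4
eef_pos: [0.4848, -0.1841, 0.0971]
tool_rot: [0.756, 0.655, 0.0, 0.001]
ft_force: [-1.2, 0.8, 5.4]
grip_width: 0.0323
grasp_force: 59.3
```

>>> step_arm(rows=[[[0,0,-40],0],[[0,0,-80],0],[[0,0,-120],0],[[0,0,-120],0]])

```text
clock: 32.9
eef_pos: [0.4862, -0.1847, 0.2198]
tool_rot: [0.756, 0.655, 0.002, 0.004]
ft_force: [-0.0, -0.6, 0.4]
grip_width: 0.0319
grasp_force: 62.5
```

```bash
python3 - <<'E'
from h import *
st()
im,d,W=cam('top'); r=bot.trace('tub','top')[0]
w=W[r['pixels']]; w=w[(w[:,2]>.075)]; (c,s,a)=cv2.minAreaRect(w[:,:2].astype(np.float32)); print(r['score'],r['uv'],c,s,a)
go(c[0],c[1],.215,-8.1); go(.512,-.41,.215,-8.1)
E
```

```text
32.9 [ 0.4862 -0.1847  0.2198] [[0.142, 0.99, 0.008], [0.99, -0.142, -0.003], [-0.002, 0.008, -1.0]] q [-0.363  0.327 -0.103  1.133  0.     1.35 ] F [-0.  -0.6  0.4] 0.031916384480178424 62.45896015316248
0.79 [424.8, 225.5] (0.5125751495361328, -0.3511273264884949) (0.26242151856422424, 0.13945309817790985) 87.82025909423828
shift [-161.5   51.9    1.1] turn -0.1 clock 33.0
shift [-219.9   59.7    1.1] turn -0.1 clock 33.0
```

```bash
python3 - <<'E'
from h import *
for c in ['top','side']:
    im,d,W=cam(c); save(c+'5',im[80:300,260:512].repeat(2,0).repeat(2,1))
    t=(W[...,2]>.03)&(W[...,2]<.095)&(abs(W[...,0]-.515)<.15)&(W[...,1]<-.31)&(W[...,1]>-.54)
    n,l,s,ce=cv2.connectedComponentsWithStats(t.astype(np.uint8)); i=1+s[1:,4].argmax()
    print(c,cv2.minAreaRect(W[l==i][:,:2].astype(np.float32)))
E
```

```text
top ((0.5105359554290771, -0.43559470772743225), (0.0918470248579979, 0.1415395736694336), 85.62277221679688)Traceback (most recent call last):
  File "<stdin>", line 5, in <module>
ValueError: attempt to get argmax of an empty sequence
```

View pics/top5.png

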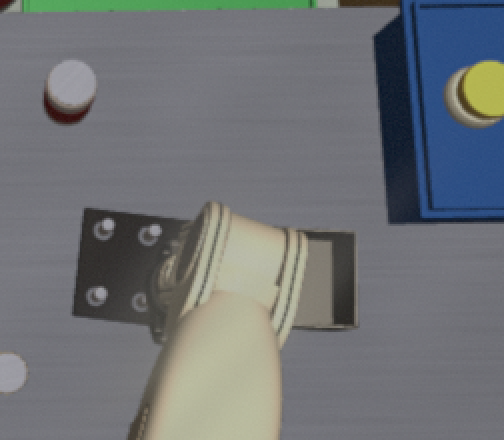

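The tub's right edge is at crop (357,280), the same as before, so it has not moved; the arm covers its left part. Dropping the core in now.

>>> step_arm(rows=[[[-50,14,0],0],[[-100,28,0],0],[[-150,42,0],0],[[-200,56,0],0],[[-220,60,0],0],[[-220,60,0],0],[[-220,60,40],0],[[-220,60,75],0],[[-220,60,90],0],[[-220,60,90],0]])

```text
clock: 34.35
eef_pos: [0.5118, -0.4087, 0.1245]
tool_rot: [0.755, 0.655, -0.0, -0.002]
ft_force: [-0.1, -0.3, 0.6]
grip_width: 0.032
grasp_force: 62.4
```

>>> step_arm(rows=[[[0,0,0],0],[[0,0,0],0],[[0,0,0],0],[[0,0,-40],0],[[0,0,-90],0],[[0,0,-140],0],[[50,-20,-180],0],[[100,-40,-220],0],[[150,-60,-220],0],[[200,-80,-220],0],[[250,-100,-220],0],[[300,-120,-220],0]], claw=-0.3)

```text
clock: 35.85
eef_pos: [0.4355, -0.0946, 0.3467]
tool_rot: [0.756, 0.655, 0.001, 0.001]
ft_force: [0.3, 0.6, -0.4]
grip_width: 0.0558
grasp_force: 0.0
```

```bash
python3 - <<'E'
from h import *
st()
im,d,W=cam('side'); save('s6',im[80:300,150:470].repeat(2,0).repeat(2,1))
for n in ['core_a','roll_a']:
  for r in bot.trace(n,'side')[:5]:
    w=W[r['pixels']]; print(n,round(r['score'],2),np.round(r['uv']),np.round(np.nanmedian(w,0),3))
x,y=b2w(0,-.0); go(x,y,.345,101.8)
E
```

```text
35.85 [ 0.4355 -0.0946  0.3467] [[0.142, 0.99, 0.002], [0.99, -0.142, -0.0], [0.0, 0.002, -1.0]] q [-0.214  0.116 -0.037  1.416  0.     1.5  ] F [ 0.3  0.6 -0.4] 0.05579041058676393 0.0
roll_a 0.76 [188. 246.] [0.483 0.305 0.051]
roll_a 0.48 [213. 230.] [0.501 0.234 0.05 ]
shift [366.   88.8   2.1] turn 70.3 clock 36.0
```

View pics/s6.png

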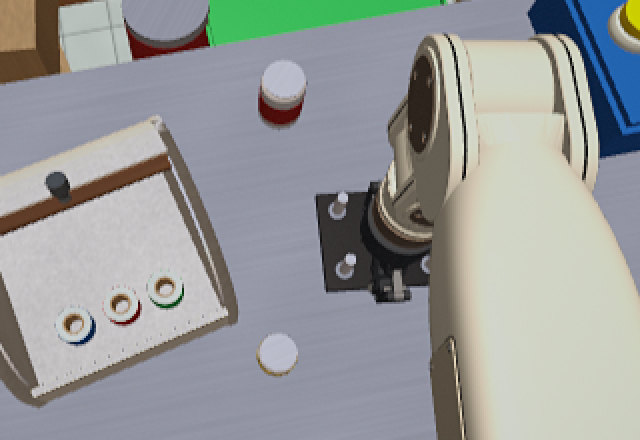

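The side view shows the three rolls in the bin at crop (76,324), (122,306) and (166,289), with the knob at (58,185). Now back to the knob.

>>> step_arm(rows=[[[35,12,-10],-10],[[70,25,-24],-20],[[105,37,-24],-30],[[140,50,-24],-40],[[175,62,-24],-50],[[210,75,-24],-60],[[245,87,-24],-70],[[280,100,-24],-80],[[315,112,-24],-90],[[350,125,-24],-100],[[384,136,-24],-110],[[384,136,-24],-110]], claw=-1)

```text
clock: 37.5
eef_pos: [0.6268, 0.2658, 0.3675]
tool_rot: [-0.104, 0.995, -0.0, -0.001]
ft_force: [0.5, 0.2, -0.1]
grip_width: 0.0855
grasp_force: 0.0
```

```bash
python3 - <<'E'
from h import *
st(); x,y=b2w(.052,0); go(x,y,.316,101.8)
im,d,W=cam('top'); save('t7',im[170:270,360:460].repeat(4,0).repeat(4,1))
t=(W[...,2]>.012)&(W[...,2]<.06)&(abs(W[...,0]-.512)<.055)&(abs(W[...,1]+.41)<.055); print(t.sum(),np.round(np.nanmedian(W[t],0),3))
im,d,W=cam('wrist'); save('w7',im)
K=lambda q:np.array([186*np.cos(q+.175),186*np.sin(q+.175)])
for q in list(np.arange(1.67,.0,-.08))+[0,-.03]: print(round(q,2),np.round(K(q)-K(1.67)).astype(int),end=' ')
E
```

```text
37.5 [0.6268 0.2658 0.3675] [[-0.979, -0.206, -0.001], [-0.206, 0.979, -0.001], [0.002, -0.0, -1.0]] q [ 0.401  0.641  0.785  1.716 -0.     0.193] F [ 0.5  0.2 -0.1] 0.08546982576754346 0.0
shift [ 1.6  1.2 51.5] turn 0.1 clock 37.5
108 [ 0.513 -0.41   0.036]
1.67 [0 0] 1.59 [14  3] 1.51 [29  6] 1.43 [44  7] 1.35 [59  7] 1.27 [74  5] 1.19 [88  3] 1.11 [103  -1] 1.03 [117  -5] 0.95 [131 -11] 0.87 [144 -18] 0.79 [156 -26] 0.71 [168 -35] 0.63 [179 -45] 0.55 [190 -56] 0.47 [199 -67] 0.39 [207 -79] 0.31 [215 -92] 0.23 [ 221 -106] 0.15 [ 227 -120] 0.07 [ 231 -134] 0 [ 234 -147] -0.03 [ 234 -152]
```

View pics/w7.png

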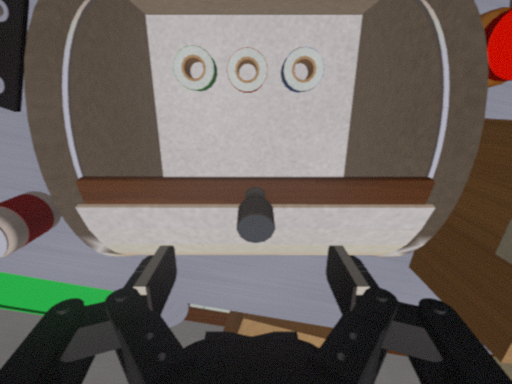

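View pics/t7.png

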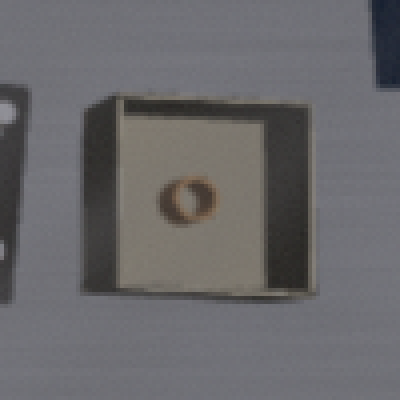

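The core stands in the tub at crop (187,200). The wrist view shows the knob centred at (256,218). I grip it now.

>>> step_arm(rows=[[[1,1,20],0],[[1,1,40],0],[[1,1,52],0],[[1,1,52],0],[[1,1,52],0]])

```text
clock: 38.22
eef_pos: [0.6244, 0.2651, 0.3191]
tool_rot: [-0.103, 0.995, 0.0, 0.001]
ft_force: [0.7, 0.7, 0.1]
grip_width: 0.0857
grasp_force: 0.0
```

>>> step_arm(rows=[[[0,0,0],0],[[0,0,0],0],[[0,0,0],0],[[0,0,0],0],[[0,0,0],0],[[0,0,0],0],[[0,0,0],0],[[0,0,0],0]], claw=1)

```text
clock: 39.22
eef_pos: [0.624, 0.267, 0.3186]
tool_rot: [-0.104, 0.995, 0.001, 0.001]
ft_force: [-0.2, 5.2, 1.9]
grip_width: 0.0259
grasp_force: 58.9
```

>>> step_arm(rows=[[[14,0,-3],0],[[29,0,-6],0],[[44,0,-7],0],[[59,0,-7],0],[[74,0,-5],0],[[88,0,-3],0],[[103,0,1],0],[[117,0,5],0],[[131,0,11],0],[[131,0,11],0]])

```text
clock: 40.48
eef_pos: [0.4973, 0.2405, 0.3091]
tool_rot: [-0.104, 0.995, 0.002, 0.004]
ft_force: [1.6, 5.8, 3.8]
grip_width: 0.0259
grasp_force: 61.7
```

>>> step_arm(rows=[[[13,0,7],0],[[25,0,15],0],[[37,0,24],0],[[48,0,34],0],[[59,0,45],0],[[68,0,56],0],[[76,0,68],0],[[84,0,81],0],[[90,0,95],0],[[96,0,109],0],[[96,0,109],0]])

```text
clock: 41.85
eef_pos: [0.3983, 0.2199, 0.1968]
tool_rot: [-0.104, 0.995, 0.002, -0.004]
ft_force: [-9.6, 8.0, -1.8]
grip_width: 0.026
grasp_force: 60.6
```

>>> step_arm(rows=[[[4,0,14],0],[[7,0,27],0],[[7,0,32],0],[[7,0,34],0],[[7,0,34],0]])

```text
clock: 42.48
eef_pos: [0.3906, 0.2182, 0.1636]
tool_rot: [-0.104, 0.995, 0.002, -0.005]
ft_force: [-13.9, 6.7, 7.9]
grip_width: 0.0259
grasp_force: 63.3
```

>>> step_arm(rows=[[[0,0,0],0],[[0,0,0],0],[[0,0,0],0],[[0,0,0],0],[[0,0,-40],0],[[0,0,-90],0],[[-20,0,-140],0],[[-20,0,-170],0],[[-20,0,-170],0],[[-20,0,-170],0]], claw=-1)

```text
clock: 43.72
eef_pos: [0.4143, 0.2212, 0.3329]
tool_rot: [-0.103, 0.995, -0.0, -0.001]
ft_force: [0.8, -0.5, -0.4]
grip_width: 0.0857
grasp_force: 0.0
```

```bash
python3 - <<'E'
from h import *
st(); im,d,W=cam('wrist'); save('w8',im)
bc=(W[...,:2]-BO)@np.array([[np.cos(BY),-np.sin(BY)],[np.sin(BY),np.cos(BY)]])
m=(im.max(2)<80)&(abs(bc[...,1])<.03)&(bc[...,0]<-.1)&(W[...,2]>.06)&(W[...,2]<.2)
n,l,s,c=cv2.connectedComponentsWithStats(m.astype(np.uint8)); i=1+s[1:,4].argmax(); l=l==i
K=np.c_[bc[l],W[l][:,2]]; print(len(K),c[i],np.round(np.percentile(K,[1,50,99],axis=0),4))
# expected at q
for q in [0,.06,.12]:
  a=q+.175; print(q,'top of head z', 80+186*np.sin(a)+14*np.cos(a)+11.5*np.sin(a))
E
```

```text
43.725 [0.4143 0.2212 0.3329] [[-0.979, -0.205, -0.001], [-0.205, 0.979, -0.001], [0.001, -0.001, -1.0]] q [ 0.49   0.17  -0.008  1.394 -0.     0.284] F [ 0.8 -0.5 -0.4] 0.0856906722864299 0.0
173 [268.07514451 190.57225434] [[-0.1558  0.0027  0.0992]
 [-0.1504  0.0174  0.1092]
 [-0.1488  0.0296  0.1176]]
0 top of head z 128.17252871940428
0.06 top of head z 139.60169041735932
0.12 top of head z 150.81635039191363
```

View pics/w8.png

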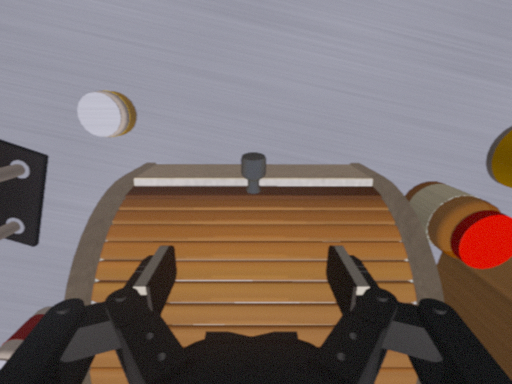

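The cover looks nearly shut, with the knob head at (254,163). A white strip still shows below the rail, so I measure the head's height.

```bash
python3 - <<'E'
from h import *
im,d,W=cam('wrist')
bc=(W[...,:2]-BO)@np.array([[np.cos(BY),-np.sin(BY)],[np.sin(BY),np.cos(BY)]])
for r in range(150,200,4): print(r,im[r,254],np.round(bc[r,254],4),round(float(W[r,254,2]),4), '|',np.round(bc[r,200],4),round(float(W[r,200,2]),4),im[r,200])
E
```

```text
150 [150 151 164] [-0.1805  0.0015] -0.0005 | [-0.1804 -0.0807] -0.0006 [154 155 167]
154 [61 59 58] [-0.194   0.0005] 0.1083 | [-0.1745 -0.0809] 0.0007 [149 151 164]
158 [64 60 63] [-0.1918  0.0004] 0.1205 | [-0.168  -0.0815] -0.0009 [150 151 163]
162 [81 85 89] [-0.1888  0.0003] 0.1268 | [-0.1615 -0.0822] -0.0025 [150 150 164]
166 [83 82 92] [-0.1844  0.0003] 0.1267 | [-0.1593 -0.079 ] 0.016 [120 104  95]
170 [86 84 95] [-0.1801  0.0004] 0.1266 | [-0.1591 -0.0745] 0.0405 [123 112  96]
174 [83 83 91] [-0.1755  0.0004] 0.1261 | [-0.1591 -0.0704] 0.0628 [124 109 100]
178 [85 85 92] [-0.1704  0.0004] 0.1236 | [-0.1591 -0.0667] 0.0827 [153 143 128]
182 [83 84 83] [-0.164   0.0005] 0.1172 | [-0.1544 -0.0667] 0.0843 [200 195 195]
186 [87 86 91] [-0.1585  0.0006] 0.1145 | [-0.1526 -0.0647] 0.0956 [141 131 129]
190 [82 82 85] [-0.1536  0.0006] 0.114 | [-0.1511 -0.0628] 0.1068 [70 47 39]
194 [77 63 59] [-0.1493  0.0006] 0.1157 | [-0.1495 -0.061 ] 0.1166 [80 53 41]
198 [109  71  49] [-0.1459  0.0006] 0.1199 | [-0.1455 -0.0609] 0.1189 [109  72  50]
```

```bash
python3 - <<'E'
from h import *
im,d,W=cam('top'); t=(W[...,2]>.07)&(abs(W[...,0]-.512)<.13)&(abs(W[...,1]+.41)<.1)&(W[...,2]<.1)
print(cv2.minAreaRect(W[t][:,:2].astype(np.float32)), [ (r['score'],r['uv']) for r in bot.trace('core_a','top')[:2]])
st(); print(bot.job_done())
E
```

```text
((0.5120270848274231, -0.41020750999450684), (0.14174969494342804, 0.14076319336891174), 86.46884155273438) [(0.65, [409.9, 222.4])]
43.925 [0.4141 0.2212 0.3326] [[-0.979, -0.205, -0.002], [-0.205, 0.979, -0.001], [0.003, -0.001, -1.0]] q [ 0.491  0.171 -0.008  1.394 -0.     0.284] F [ 0.2  0.1 -0.1] 0.08569737802110435 0.0
the job is handed in; nothing more can be done
None
```

The job is handed in, though no verdict came back: the cover is shut, the three rolls present (blue, red and green) stand in the bin, the one core is in the tub, and I saw no sign of the can, jar or tin having moved.

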